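# Shut the alarming infusion pump's door and restart it

## Robot

A 6-joint arm with a two-finger parallel gripper is mounted at the origin on a cart in front of the work surface, level with it; the furniture and walls round the work are solid. World frame = base frame: x ahead of the robot, y to its left, z up, the work surface at z = 0. Lengths are in m, angles in rad, forces in N, time in s.
With the tool pointing down it reaches from about 0.275 to 0.85 m from the base axis. Payload 5.2 kg.
Tool frame: the origin (TCP) lies on the mounting face of the last link; the fingertips stand 173 mm ahead of it and the grasp point (between the pads) lies 155 mm ahead of it; z points along the fingers, y is the line along which they close (so a half turn about z gives the same grasp; the last joint's range is limited). The gripper opens to 85 mm and grips with 20 to 120 N. Pads are 22 mm wide; open, the fingers measure 114 mm over their backs; the gripper's body (76 mm by 85 mm) begins 54 mm behind the grasp point. The pads swing forward as they close: fully open they stand 13 mm farther back than shut.
Start: joints at [-1.354, 0.259, 1.535, -0, 1.348, -0.203], TCP at [0.224, -0.502, 0.405] pointing down, gripper open.
Joint ranges: [-3.14, 3.14], [-0.91, 2.08], [0.19, 2.58], [-1.22, 4.36], [0.22, 2.71], [-3.12, 3.12]. Speed limits (rad/s): [2.57, 2.57, 3.14, 3.14, 3.14, 3.14].

## Interface

Orientations are given as a unit quaternion [x, y, z, w].
In Python, from cell import readout, imaging, ctrl gives the robot as it stands.
- The arm moves only by the tool apply_moves, never from a script. Its argument "deltas" is one flat list of numbers, 7 for each row, row after row: the opening, from -1 (shut) to 1 (fully open), then the shift along the world's x, y, z in units of 0.2 m (1.0 is 0.2 m), then the turn, a rotation vector about the world's x, y, z in units of 120 degrees (1.0 is 120 degrees). In form: [grip, dx, dy, dz, ax, ay, az, grip, dx, dy, dz, ax, ay, az, ...]. A call has 1 to 10 rows; each row is the pose to reach, as a shift and turn from the pose commanded when the call began; what a row does not reach only later rows make up. A row lasts 1/10 s, in which the tool goes at most 50 mm and 8.59 degrees, less where a joint would pass 70% of its speed; a pose out of reach is approached as far as the arm can. A call with a number of a shift or a turn outside -1 to 1 is refused whole. A call with a gripper value outside its range is refused whole. The fingers move at their own pace and stop on an object; "squeeze" is the grip in N (left out, the last holds). Time passes only in rows, so rows that repeat a pose let the fingers close. It gives the time, the measured TCP pose, the force, the opening and the grip force at its end, in the units of the state.
- readout.read_state(): the state, without advancing time (a new reading comes with each control period).
- imaging.read_camera(name): name is "scene" or "top"; returns the picture (384x512x3 uint8, red, green, blue); there is no depth.
- imaging.calibration(name): a dict with "intrinsics" (3x3 intrinsics, pixels), "k1" (the pictures are not rectified: a ray, as slopes to the right and down, at radius r is drawn at 1 + k1 r^2 times it, then the intrinsics apply), "camera_from_world" (4x4, takes a point from world to camera coordinates). Camera axes: x right, y down, z forward; pixel columns grow to the right and rows downward; lengths in m; the calibration is good to about 2 mm. A picture is of the moment at which its call begins. calibration takes no time and is no camera call.
- ctrl.hand_in(): hands the job in; it is judged then, once.
Trained networks look in the newest picture that a camera, given by its name, has taken for a name from the list of things; names that differ only in an ending like _2 or _b are one class to them, and where a whole thing is asked for, a point or a joint stands for the part that bears it (a point fixed in the world has none). Each returns a list of dicts, best first, with "score" (0 to 1); they miss things now and then, are a little off and sometimes report something else, mostly with a low value. They report only what shows in the picture. A call takes as long as a camera call.
- imaging.silhouettes(target, camera): "region" (384x512 bool, what is visible of it) and "xy" ([column, row] in pixels, amid what is visible of it).
The state is a dict: "time": time; "joint_positions": joint angles; "joint_velocities": joint speeds; "joint_efforts": joint torques, N m; "tool_pos": TCP position; "tool_rot": TCP orientation; "force": force on the tool from outside, world axes, zero at the start; "torque": the same for the moment, N m; "gripper_width": finger opening in m; "gripper_force": force on a finger pad.
Only numpy, scipy, OpenCV 4.12 (cv2) and the standard library are available. Lean on these libraries where they do the work, as an engineer would, in place of code of your own. Each camera call takes 0.05 s, during which the arm holds its last target. There are 200 camera calls.

## Task

One of the three infusion pumps, the one with the amber lamp on top, has stopped because its front door is ajar. With closed fingertips gently push that door fully shut by its plain free edge, keeping off its keys; then press the round green start key on the same door fully in, let it spring out again and withdraw. Grip and lift nothing, do not shove or rock the pump, and leave the other two pumps untouched and everything else where it stands.

Things in the scene. Friction and masses are not known exactly. Their poses are not given: they have to be found in the camera images.
- pump_a: The alarming infusion pump: upright white box, 216 deep (x), 120 wide, 258 high with the orange handle, flat top at 236; 3 kg, loose on rubber feet. It alone has an AMBER lamp (lens 56 wide, 12 high) across the front of its top. Origin: centre of the underside; x points from its front into it, z up. Outer face of the shut front door: x = -0.1045, y -0.059 to 0.027, z 0.007 to 0.233.
- pump_a_door (a joint): Angle in rad of the front door of pump_a: 0 is shut (against its stop), at most 0.175. Upright hinge on the door's left (+y) edge, at x = -0.105, y = 0.026 of the pump; the free right edge comes out towards the robot, about 85 mm x the angle. Friction alone (0.05 N m) holds it where it is left: no spring, no catch.
- pump_a_edge (a point): Point on the outer face of the door of pump_a, in the plain white strip above the display, 14 mm inside the free (right) edge, 71 mm from the hinge and 204 mm above the surface: a good place to push the door shut. Moves with the door.
- pump_a_key (a point): Centre of the outer face of the round green start key of pump_a (18 mm across, standing out 7 mm from the door, with a white triangle), in the same strip above the display but near the hinge, 47 mm left of pump_a_edge, 204 mm above the surface. Moves with door and key; its x points into the pump.
- pump_a_start (a joint): Travel in m of the start key of pump_a into the door: 0 out, 0.003 fully in. A spring pushes it out: it gives way at about 1.5 N and is fully in at about 3.3 N.
- pump_b: One of the two infusion pumps that are in order: same make and size as pump_a, but with a GREEN status lamp and its door shut; also with a green start key. Not to be touched.
- pump_c: One of the two infusion pumps that are in order: same make and size as pump_a, but with a GREEN status lamp and its door shut; also with a green start key. Not to be touched.
- syringe_pump: Bystander: white syringe pump with an orange drum cap, 195 x 161 mm, 109 mm high. Origin: centre of its underside.
- carton: Bystander: white and red medicine carton, 48 x 90 x 58 mm. Origin: centre of its underside.
- gel_bottle: Bystander: clear contact-gel bottle, 49 mm across, 172 mm high. Origin: centre of its underside.
- kidney_dish: Bystander: stainless kidney dish, 110 x 208 mm, 36 mm high. Origin: centre of its underside.
- tape: Bystander: roll of white plaster tape, 72 mm across, 25 mm high. Origin: centre of its underside.
- notepad: Bystander: small white notepad, 106 x 76 x 10 mm. Origin: centre of its underside.
- marker: Bystander: white felt marker with a black cap, 137 mm long, lying, 15 mm high. Origin: centre of its underside.
- vial: Bystander: vial with a blue cap, 27 mm across, 48 mm high. Origin: centre of its underside.
- cup: Bystander: small clear medicine cup, 36 mm across, 35 mm high. Origin: centre of its underside.
- oximeter: Bystander: blue and white finger pulse oximeter, 34 x 60 x 34 mm. Origin: centre of its underside.

How it is judged:
By the outcome, as a careful person would: the job done as asked, in the order asked, and still so for the second after the job is handed in, with the robot touching nothing.
It also fails if it takes over 45 s, if anything falls off the work surface, if the arm or the gripper's body presses on something with over 40 N, if the wrist force passes 120 N, or if a joint passes its speed limit or range.

## Working session

There is one attempt and no reset: what is moved stays moved. The work goes in short steps, Python scripts to look and compute and a tool call to move; the robot and the scene stay as the last step left them, time stands still between calls to the robot, and variables do not carry over. Pictures are saved under pics/ and viewed, at most 10 in all, crops included, and the job is handed in when it is done.

Besides the shell and the picture viewer there is one more tool, called after "Request:" as name(argument=value, ...) on one line, values as JSON. apply_moves: Moves the arm, as the interface text tells. Its arguments: {"type":"object","properties":{"deltas":{"type":"array","items":{"type":"number","minimum":-1,"maximum":1}},"squeeze":{"type":"number"}},"required":["deltas"]}

```bash
mkdir -p pics; python3 - <<'E'
from cell import readout, imaging
import cv2,numpy as np
np.set_printoptions(precision=4,suppress=True)
a=[imaging.read_camera(n) for n in("scene","top")]
for n,i in zip(("scene","top"),a):
    cv2.imwrite(f"pics/{n}0.png",i[:,:,::-1])
    c=imaging.calibration(n);print(n,c)
s=readout.read_state();print(s)
E
```

```text
scene {'intrinsics': array([[428.687 ,   0.    , 255.4595],
       [  0.    , 428.687 , 197.9726],
       [  0.    ,   0.    ,   1.    ]]), 'k1': -0.004272741207735117, 'camera_from_world': array([[-0.1908, -0.9814,  0.0197,  0.0723],
       [-0.5557,  0.0914, -0.8264,  0.4365],
       [ 0.8092, -0.1687, -0.5628,  0.9997],
       [ 0.    ,  0.    ,  0.    ,  1.    ]])}
top {'intrinsics': array([[400.1753,   0.    , 255.2894],
       [  0.    , 400.1753, 189.742 ],
       [  0.    ,   0.    ,   1.    ]]), 'k1': -0.04276635532317805, 'camera_from_world': array([[-0.0069, -0.9999,  0.0079, -0.0224],
       [-0.9852,  0.0054, -0.1713,  0.579 ],
       [ 0.1712, -0.009 , -0.9852,  1.3729],
       [ 0.    ,  0.    ,  0.    ,  1.    ]])}
{'time': 0.1, 'joint_positions': array([-1.3538,  0.2593,  1.5359, -0.    ,  1.348 , -0.2028]), 'joint_velocities': array([-0.0008, -0.0013, -0.0034,  0.0004,  0.0002, -0.0001]), 'joint_efforts': array([  0.0036, -44.6972, -29.1245,  -0.0001,   0.0062,   0.    ]), 'tool_pos': array([ 0.2241, -0.5021,  0.404 ]), 'tool_rot': array([ 0.9781,  0.2083, -0.    , -0.0008]), 'force': array([ 0.784 , -0.9572, -0.0718]), 'torque': array([-0.0692, -0.0196,  0.0016]), 'gripper_force': 0.0, 'gripper_width': 0.08508575765304}
```

View pics/scene0.png

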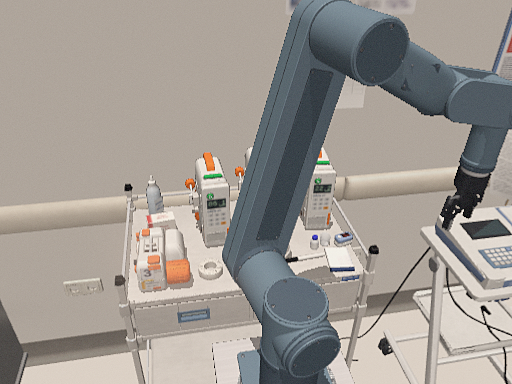

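View pics/top0.png

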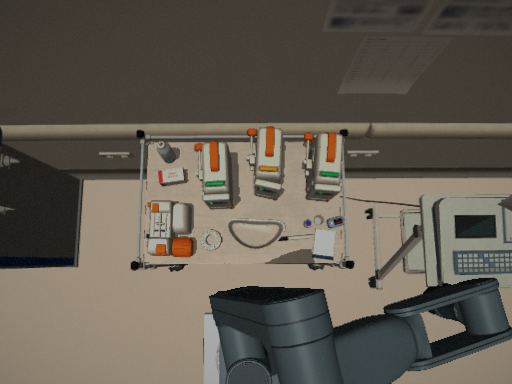

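The amber lamp is on the middle pump, at about (268,168) in the top view. In the scene view the arm hides it. I'll take an enlarged crop and the detections.

```bash
python3 - <<'E'
from cell import imaging
import cv2,numpy as np
i=imaging.read_camera("top")
for t in("pump_a","pump_a_key","pump_a_edge","pump_a_door"):
    for d in imaging.silhouettes(t,"top"):
        r,c=np.where(d["region"]);print(t,round(d["score"],2),np.round(d["xy"],1),c.min(),c.max(),r.min(),r.max(),len(r))
crop=i[115:215,195:355]
cv2.imwrite("pics/c1.png",cv2.resize(crop,None,fx=5,fy=5,interpolation=cv2.INTER_CUBIC)[:,:,::-1])
E
```

```text
pump_a 0.94 [263.  157.8] 247 282 126 199 2178
pump_a 0.83 [326.2 163.8] 302 343 132 201 2470
pump_a 0.62 [216.1 173.6] 194 233 140 209 2198
pump_a_edge 0.81 [269.3 186.9] 254 281 178 199 468
pump_a_door 0.6 [262.  188.4] 254 281 179 199 421
pump_a_door 0.36 [250.6 232.2] 227 284 218 249 1368
```

View pics/c1.png

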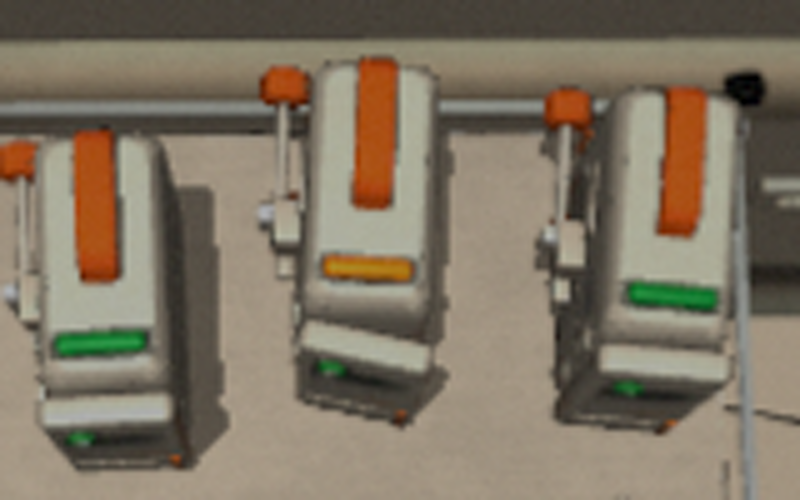

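The middle pump (amber lamp at about (268,169)) has its door ajar. Its key is at about (261,189), and the door's top outer edge runs from (255.5,184) to (281,189.5).

```bash
cat > h.py <<'E'
import numpy as np,cv2
from cell import imaging,readout
np.set_printoptions(precision=4,suppress=True)
def unproj(cam,uv,z):
    c=imaging.calibration(cam);K=c["intrinsics"];T=c["camera_from_world"]
    # model: distorted = x*(1+k1 r^2)
    p=cv2.undistortPoints(np.array([[uv]],float),K,np.array([c["k1"],0,0,0]))[0,0]
    d=T[:3,:3].T@np.array([*p,1]);o=-T[:3,:3].T@T[:3,3]
    return o+d*(z-o[2])/d[2]
def proj(cam,P):
    c=imaging.calibration(cam);T=c["camera_from_world"]
    return cv2.projectPoints(np.atleast_2d(P).astype(float),cv2.Rodrigues(T[:3,:3])[0],T[:3,3],c["intrinsics"],np.array([c["k1"],0,0,0]))[0][:,0]
def cr(u,v): return (195+(u+.5)/5-.5,115+(v+.5)/5-.5)
E
python3 - <<'E'
from h import *
for n,u,v,z in [("lampL",322,266,.242),("lampR",413,270,.242),("handB",378,60,.258),("handF",374,206,.258),("hingeTop",302,343,.233),("freeTop",430,372,.233),("key",330,368,.204),("topL",303,310,.233),("topR",432,315,.233),("blampL",54,344,.242),("blampR",147,342,.242),("bkey",80,438,.204),("bDoorL",42,424,.233),("bDoorR",172,420,.233),("clampL",628,293,.242),("clampR",717,298,.242),("ckey",628,388,.204),("botR",400,424,.007),("botL",300,397,.007)]:
    print(n,unproj("top",cr(u,v),z))
E
```

```text
lampL [ 0.6144 -0.0362  0.242 ]
lampR [ 0.6116 -0.0926  0.242 ]
handB [ 0.7423 -0.0719  0.258 ]
handF [ 0.6484 -0.0682  0.258 ]
hingeTop [ 0.5676 -0.0235  0.233 ]
freeTop [ 0.5489 -0.1026  0.233 ]
key [ 0.5569 -0.0414  0.204 ]
topL [ 0.5885 -0.0243  0.233 ]
topR [ 0.5849 -0.1045  0.233 ]
blampL [0.5661 0.1291 0.242 ]
blampR [0.5671 0.0719 0.242 ]
bkey [0.5131 0.1164 0.204 ]
bDoorL [0.5177 0.1369 0.233 ]
bDoorR [0.5198 0.0568 0.233 ]
clampL [ 0.5964 -0.2257  0.242 ]
clampR [ 0.593 -0.281  0.242]
ckey [ 0.543  -0.2302  0.204 ]
botR [ 0.5501 -0.0966  0.007 ]
botL [ 0.5705 -0.0237  0.007 ]
```

Request:
apply_moves(deltas=[-1,0.02,0.1,0.1,0,0,-0.03,-1,0.08,0.3,0.2,0,0,-0.09,-1,0.2,0.5,0.25,0,0,-0.15,-1,0.3,0.75,0.25,0,0,-0.2,-1,0.4,1,0.25,0,0,-0.22,-1,0.4,1,0.25,0,0,-0.22,-1,0.4,1,0.25,0,0,-0.22], squeeze=20)

```text
time: 1.05
tool_pos: [0.3046, -0.3009, 0.4552]
tool_rot: [1.0, -0.019, 0.0, 0.001]
force: [-0.7, 0.1, 0.4]
gripper_width: -0.0002
gripper_force: 0.0
```

```bash
cat > st.py <<'E'
from h import *
from scipy.spatial.transform import Rotation as R
s=readout.read_state();r=R.from_quat(s["tool_rot"]).as_matrix()
print("t",s["time"],"q",s["joint_positions"],"tcp",s["tool_pos"],"F",s["force"],"w",s["gripper_width"])
print("ty",r[:,1],"tz",r[:,2],"tip",s["tool_pos"]+.173*r[:,2])
E
python3 st.py
```

```text
t 1.05 q [-1.0409  0.0006  1.7128 -0.0001  1.4269  0.5674] tcp [ 0.3046 -0.3009  0.4552] F [-0.6637  0.0579  0.3869] w -0.00023970888860210747
ty [-0.0374 -0.9993  0.0012] tz [ 0.0005 -0.0012 -1.    ] tip [ 0.3047 -0.3011  0.2822]
```

Request:
apply_moves(deltas=[-1,0.05,0.15,0,0,-0.03,0,-1,0.1,0.35,0,0,-0.08,0,-1,0.2,0.6,0,0,-0.14,0,-1,0.25,0.85,0,0,-0.2,0,-1,0.28,1,0,0,-0.25,0,-1,0.3,1,-0.1,0,-0.29,0,-1,0.3,1,-0.2,0,-0.29,0,-1,0.3,1,-0.2,0,-0.29,0])

```text
time: 1.85
tool_pos: [0.3635, -0.1027, 0.4125]
tool_rot: [0.955, -0.02, 0.297, -0.007]
force: [0.8, 0.1, 0.3]
gripper_width: -0.0002
gripper_force: 0.0
```

```bash
python3 st.py; python3 - <<'E'
from h import *
i=imaging.read_camera("scene");cv2.imwrite("pics/s2.png",i[:,:,::-1])
E
```

```text
t 1.85 q [-0.7817 -0.2536  2.1097  0.5341  0.9055  0.5778] tcp [ 0.3635 -0.1027  0.4125] F [0.8061 0.1053 0.2557] w -0.0001611091664394299
ty [-0.0345 -0.9991 -0.0253] tz [ 0.5672  0.0012 -0.8236] tip [ 0.4616 -0.1025  0.27  ]
```

View pics/s2.png

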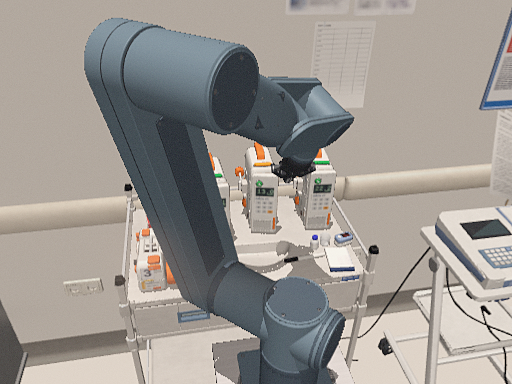

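The scene view now shows pump_a's front: green key at about (259,183), display at (263,191), gripper at (293,170). I'll cross-check the key from both cameras.

```bash
python3 - <<'E'
from h import *
i=imaging.read_camera("scene")
h=cv2.cvtColor(i,cv2.COLOR_RGB2HSV)
def blob(h,c0,c1,r0,r1):
    s=h[r0:r1,c0:c1].astype(int);m=(abs(s[...,0]-65)<22)&(s[...,1]>110)&(s[...,2]>40)
    n,l,st,ce=cv2.connectedComponentsWithStats(m.astype(np.uint8))
    for k in range(1,n):
        if st[k,4]>5: print(ce[k]+[c0,r0],st[k])
blob(h,240,275,170,200)
t=imaging.read_camera("top");print("top");blob(cv2.cvtColor(t,cv2.COLOR_RGB2HSV),250,275,180,200)
print(proj("scene",[[.556,-.0455,.204],[.5517,-.0935,.204]]),proj("top",[[.556,-.0455,.204],[.5517,-.0935,.204]]))
cv2.imwrite("pics/s3.png",cv2.resize(i[135:245,225:325],None,fx=5,fy=5,interpolation=cv2.INTER_CUBIC)[:,:,::-1])
E
```

```text
[258.7857 182.7857] [17 11  5  5 14]
top
[260.8333 187.8333] [ 8  7  6  3 12]
[[260.1981 183.5487]
 [275.4343 182.9622]] [[261.896  188.4857]
 [277.0617 189.7414]]
```

View pics/s3.png

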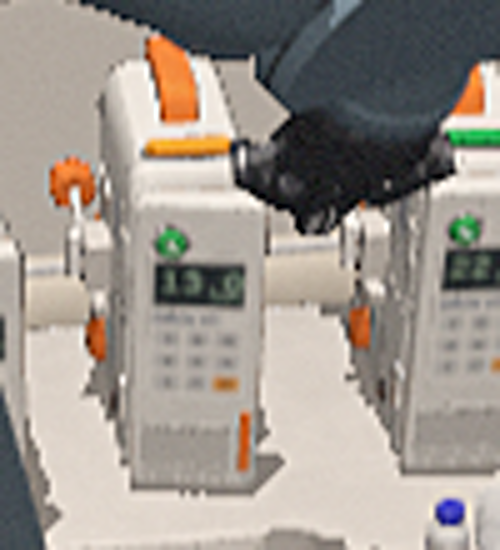

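Request:
apply_moves(deltas=[-1,0,0.05,-0.1,0,0,0,-1,0.07,0.05,-0.25,0,0,0,-1,0.17,0.05,-0.36,0,0,0,-1,0.275,0.05,-0.36,0,0,0,-1,0.275,0.05,-0.36,0,0,0,-1,0.275,0.05,-0.36,0,0,0])

```text
time: 2.6
tool_pos: [0.4198, -0.0928, 0.3434]
tool_rot: [0.954, -0.019, 0.299, -0.006]
force: [-0.2, 0.1, 0.1]
gripper_width: 0.0001
gripper_force: 0.0
```

```bash
python3 st.py; python3 - <<'E'
from h import *
for k in range(5): imaging.read_camera("scene"); print(readout.read_state()["force"])
i=imaging.read_camera("scene");j=imaging.read_camera("top")
f=lambda a:cv2.resize(a,None,fx=5,fy=5,interpolation=cv2.INTER_CUBIC)[:,:,::-1]
cv2.imwrite("pics/s4.png",np.hstack([f(i[150:240,235:310]),f(j[150:240,235:310])]))
E
```

```text
t 2.6 q [-0.6278 -0.0548  2.1445  0.6065  0.6292  0.5622] tcp [ 0.4198 -0.0928  0.3434] F [-0.2185  0.1104  0.0587] w 8.669528183548051e-05
ty [-0.0327 -0.9992 -0.0227] tz [ 0.5711 -0.     -0.8209] tip [ 0.5186 -0.0928  0.2014]
[-1.4093 -0.0968 -0.4055]
[-0.0305 -0.1467 -0.2256]
[-0.3773  0.6117 -0.5403]
[-0.0113 -0.1419  0.2789]
[ 0.2437 -1.0501 -0.0963]
```

View pics/s4.png

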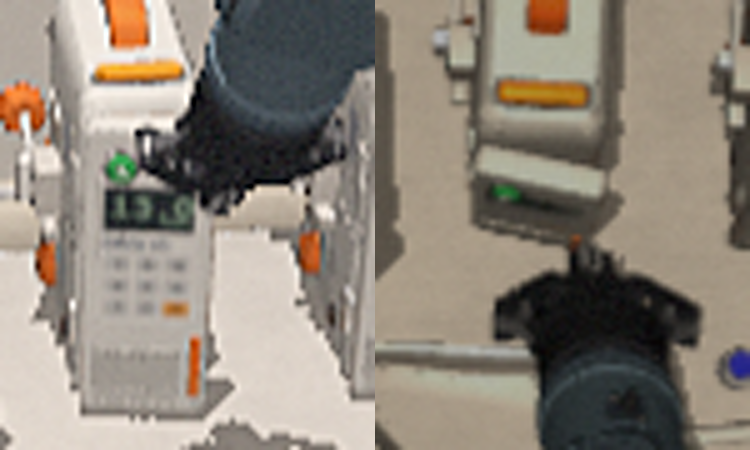

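Request:
apply_moves(deltas=[-1,0.05,0,0,0,0,0,-1,0.08,0,0,0,0,0,-1,0.1,0,0,0,0,0,-1,0.11,0,0,0,0,0,-1,0.12,0,0,0,0,0,-1,0.13,0,0,0,0,0,-1,0.14,0,0,0,0,0,-1,0.15,0,0,0,0,0,-1,0.15,0,0,0,0,0])

```text
time: 3.85
tool_pos: [0.4493, -0.0923, 0.3427]
tool_rot: [0.954, -0.02, 0.299, -0.006]
force: [-1.2, -0.6, -0.9]
gripper_width: -0.0003
gripper_force: 0.1
```

```bash
cat > look.py <<'E'
import sys
from h import *
exec(open("st.py").read())
F=[]
for k in range(6): j=imaging.read_camera("top");F.append(readout.read_state()["force"])
print("meanF",np.mean(F,0))
i=imaging.read_camera("scene")
def blob(img,lo,hi,c0,c1,r0,r1):
    s=cv2.cvtColor(img,cv2.COLOR_RGB2HSV)[r0:r1,c0:c1].astype(int)
    w=((s[...,0]>lo)&(s[...,0]<hi)&(s[...,1]>110)&(s[...,2]>40))*s[...,1]
    y,x=np.mgrid[r0:r1,c0:c1];print((w*x).sum()/w.sum(),(w*y).sum()/w.sum(),(w>0).sum())
blob(j,43,87,252,272,180,200);blob(i,43,87,250,268,172,198)
blob(j,8,28,255,282,163,175);blob(i,8,28,246,276,158,169)
if len(sys.argv)>1:
    f=lambda a:cv2.resize(a,None,fx=5,fy=5,interpolation=cv2.INTER_CUBIC)[:,:,::-1]
    cv2.imwrite(sys.argv[1],np.hstack([f(i[150:240,235:310]),f(j[150:240,235:310])]))
E
python3 look.py pics/s5.png
```

```text
t 3.85 q [-0.5749  0.0034  2.0906  0.5817  0.6004  0.6257] tcp [ 0.4493 -0.0923  0.3427] F [-1.1746 -0.5886 -0.916 ] w -0.0002588837499717062
ty [-0.0336 -0.9992 -0.0235] tz [ 0.5707  0.0001 -0.8212] tip [ 0.5481 -0.0922  0.2006]
meanF [-0.1644  0.0546 -0.2837]
261.2048872180451 187.63847117794487 11
258.88846447669977 182.70817417876242 16
267.936505065123 168.17040520984082 83
261.98810068649885 162.9474446987033 66
```

Request:
apply_moves(deltas=[-1,0.005,0,0,0,0,0,-1,0.01,0,0,0,0,0,-1,0.015,0,0,0,0,0,-1,0.02,0,0,0,0,0,-1,0.025,0,0,0,0,0,-1,0.025,0,0,0,0,0])

```text
time: 4.8
tool_pos: [0.4543, -0.0922, 0.3427]
tool_rot: [0.954, -0.02, 0.299, -0.006]
force: [-0.2, -0.1, -0.2]
gripper_width: -0.0001
gripper_force: 0.1
```

```bash
python3 look.py pics/s6.png
```

```text
t 4.8 q [-0.567   0.0128  2.081   0.5772  0.5968  0.6359] tcp [ 0.4543 -0.0922  0.3427] F [-0.2403 -0.0558 -0.1678] w -5.155310052659633e-05
ty [-0.0336 -0.9992 -0.0234] tz [ 0.5708  0.0001 -0.8211] tip [ 0.5531 -0.0922  0.2007]
meanF [-0.1213  0.2686 -0.016 ]
260.9289847448711 187.16728037874802 13
258.98052235502433 182.08942009738823 13
268.0481454633321 168.1600821553703 83
261.90092521202774 162.96067848882035 66
```

View pics/s6.png

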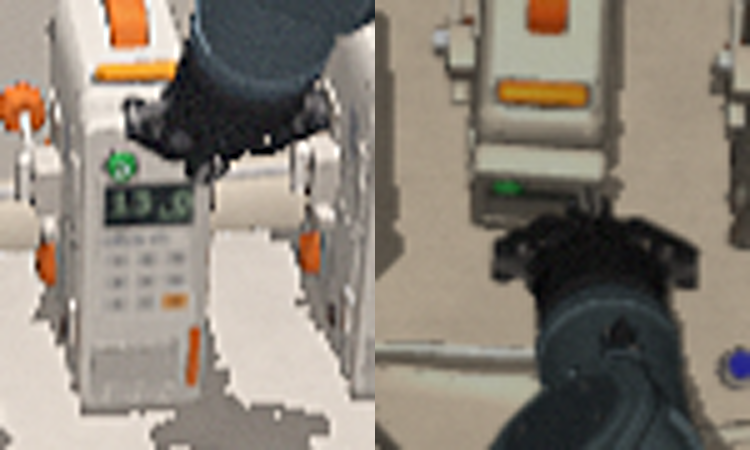

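The door is nearly shut and the tip is on the plain strip right of the key. I'll finish in 1 mm steps and watch the force.

Request:
apply_moves(deltas=[-1,0.005,0,0,0,0,0,-1,0.01,0,0,0,0,0,-1,0.01,0,0,0,0,0])

```text
time: 5.45
tool_pos: [0.4562, -0.0923, 0.3427]
tool_rot: [0.954, -0.019, 0.299, -0.006]
force: [-0.3, 0.2, 1.1]
gripper_width: 0.0001
gripper_force: 0.3
```

```bash
python3 look.py
```

```text
t 5.45 q [-0.5641  0.0165  2.0773  0.5752  0.5954  0.6399] tcp [ 0.4562 -0.0923  0.3427] F [-0.2658  0.1734  1.0703] w 7.954642634990739e-05
ty [-0.0335 -0.9992 -0.0234] tz [ 0.5706  0.     -0.8212] tip [ 0.555  -0.0922  0.2006]
meanF [-0.4887 -0.4306  0.615 ]
260.92493827160496 186.97629629629628 14
259.01601423487546 182.105871886121 13
267.9832028214478 168.13802379102157 85
261.67654730851314 162.89905936289622 64
```

Request:
apply_moves(deltas=[-1,0.005,0,0,0,0,0,-1,0.005,0,0,0,0,0])

```text
time: 6.0
tool_pos: [0.4568, -0.0922, 0.3427]
tool_rot: [0.954, -0.019, 0.299, -0.006]
force: [-7.8, -1.0, 5.0]
gripper_width: -0.0002
gripper_force: 3.8
```

```bash
python3 look.py
```

```text
t 6.0 q [-0.5629  0.0176  2.076   0.5733  0.5953  0.642 ] tcp [ 0.4568 -0.0922  0.3427] F [-7.757  -0.9507  5.0079] w -0.00022290622631500093
ty [-0.0332 -0.9992 -0.023 ] tz [ 0.5701 -0.     -0.8216] tip [ 0.5554 -0.0922  0.2005]
meanF [-6.7682 -0.9958  3.806 ]
260.98937954164336 186.84460592509782 12
258.84066193853425 181.9825059101655 12
267.98200560090567 168.12333909312994 85
261.6671230670103 162.92702963917526 63
```

Force rose to about 7 N with no further travel, so the door is at its stop, and the lamp has not moved. I'll retreat and shift to the key.

Request:
apply_moves(deltas=[-1,-0.05,0,0,0,0,0,-1,-0.15,0,0,0,0,0,-1,-0.2,0.08,-0.012,0,0,0,-1,-0.2,0.245,-0.012,0,0,0,-1,-0.2,0.245,-0.012,0,0,0,-1,-0.15,0.245,-0.012,0,0,0,-1,-0.15,0.245,-0.012,0,0,0])

```text
time: 7.05
tool_pos: [0.4285, -0.0437, 0.341]
tool_rot: [0.954, -0.019, 0.3, -0.006]
force: [-0.2, -0.3, 0.7]
gripper_width: -0.0002
gripper_force: 0.0
```

```bash
python3 look.py pics/s7.png; python3 -c "
from h import *
for p in ([.5595,-.043,.204],[.5605,-.0455,.204]): print(proj('top',p),proj('scene',p))"
```

```text
t 7.05 q [-0.4778 -0.0549  2.1523  0.5246  0.5513  0.7518] tcp [ 0.4285 -0.0437  0.341 ] F [-0.1601 -0.2941  0.7198] w -0.00017581245332754387
ty [-0.0336 -0.9992 -0.0224] tz [ 0.5723 -0.0009 -0.82  ] tip [ 0.5275 -0.0438  0.1991]
meanF [-0.1988 -0.1729  0.0953]
261.01073261782545 186.9239384041064 15
nan nan 0
267.9655872864141 168.15880033456804 84
255.38694267515925 163.35562632696391 9
[[261.0966 187.4023]] [[259.1947 183.0274]]
[[261.8823 187.0876]] [[259.9118 182.7914]]look.py:11: RuntimeWarning: invalid value encountered in scalar divide
  y,x=np.mgrid[r0:r1,c0:c1];print((w*x).sum()/w.sum(),(w*y).sum()/w.sum(),(w>0).sum())
```

View pics/s7.png

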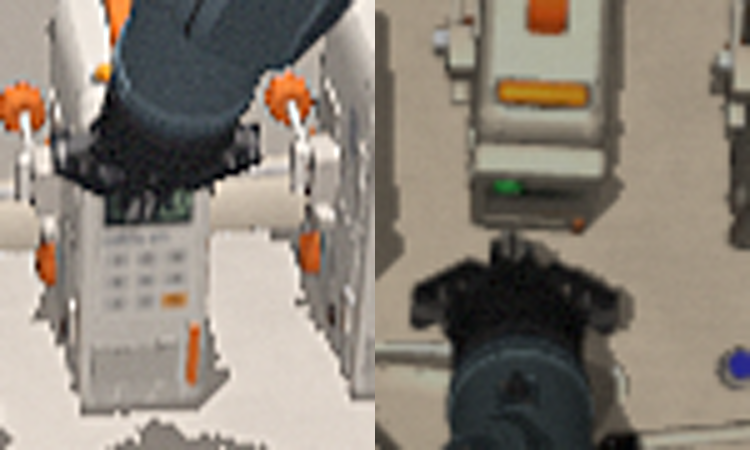

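Door parallel to the lamp bar, tip (511,240) lined up with the key (508,187). Advancing to the key.

Request:
apply_moves(deltas=[-1,0.05,0,0,0,0,0,-1,0.08,0,0,0,0,0,-1,0.1,0,0,0,0,0,-1,0.11,0,0,0,0,0,-1,0.115,0,0,0,0,0,-1,0.12,0,0,0,0,0,-1,0.12,0,0,0,0,0])

```text
time: 8.1
tool_pos: [0.4512, -0.0432, 0.3403]
tool_rot: [0.954, -0.02, 0.299, -0.006]
force: [0.6, 0.5, -0.0]
gripper_width: -0.0
gripper_force: 0.0
```

```bash
python3 look.py 2>/dev/null|head -3
```

```text
t 8.1 q [-0.445  -0.008   2.109   0.5017  0.5362  0.7979] tcp [ 0.4512 -0.0432  0.3403] F [ 0.6051  0.548  -0.0428] w -3.966941471413789e-06
ty [-0.0336 -0.9992 -0.0234] tz [ 0.5707  0.0001 -0.8212] tip [ 0.5499 -0.0432  0.1982]
meanF [ 0.1198  0.1023 -0.0453]
```

Request:
apply_moves(deltas=[-1,0.005,0,0,0,0,0,-1,0.01,0,0,0,0,0,-1,0.01,0,0,0,0,0])

```text
time: 8.75
tool_pos: [0.4532, -0.0432, 0.3403]
tool_rot: [0.954, -0.019, 0.299, -0.006]
force: [-1.5, -0.1, 1.4]
gripper_width: 0.0001
gripper_force: 1.0
```

```bash
python3 look.py 2>/dev/null|head -3
```

```text
t 8.75 q [-0.4425 -0.004   2.105   0.4996  0.5353  0.8017] tcp [ 0.4532 -0.0432  0.3403] F [-1.4992 -0.1162  1.3729] w 0.00011127121456233341
ty [-0.0335 -0.9992 -0.0233] tz [ 0.5706  0.     -0.8213] tip [ 0.5519 -0.0432  0.1982]
meanF [-1.6919 -0.2945  0.7007]
```

Request:
apply_moves(deltas=[-1,0.005,0,0,0,0,0,-1,0.01,0,0,0,0,0,-1,0.01,0,0,0,0,0])

```text
time: 9.4
tool_pos: [0.4552, -0.0433, 0.3403]
tool_rot: [0.954, -0.019, 0.299, -0.006]
force: [-3.6, -0.6, 1.4]
gripper_width: -0.0
gripper_force: 1.6
```

```bash
python3 look.py 2>/dev/null|head -3
```

```text
t 9.4 q [-0.44    0.      2.1011  0.4976  0.5341  0.8054] tcp [ 0.4552 -0.0433  0.3403] F [-3.5574 -0.5792  1.3853] w -3.60978874741487e-05
ty [-0.0336 -0.9992 -0.0233] tz [ 0.5706  0.     -0.8213] tip [ 0.5539 -0.0433  0.1982]
meanF [-3.0473 -0.6924  1.3243]
```

Spring response fits; one more millimetre to bottom out.

Request:
apply_moves(deltas=[-1,0.003,0,0,0,0,0,-1,0.005,0,0,0,0,0,-1,0.005,0,0,0,0,0])

```text
time: 10.05
tool_pos: [0.4559, -0.0432, 0.3402]
tool_rot: [0.954, -0.019, 0.299, -0.006]
force: [-7.1, -0.5, 3.3]
gripper_width: 0.0001
gripper_force: 3.7
```

```bash
python3 look.py 2>/dev/null|head -3
```

```text
t 10.05 q [-0.4389  0.0015  2.0996  0.4963  0.5341  0.8073] tcp [ 0.4559 -0.0432  0.3402] F [-7.1106 -0.5091  3.2911] w 8.873809660054088e-05
ty [-0.0334 -0.9992 -0.0233] tz [ 0.5702  0.0001 -0.8215] tip [ 0.5546 -0.0432  0.1981]
meanF [-6.1921 -1.5444  3.4267]
```

Bottomed out: force jumped well above 3.3 N. Withdrawing straight back.

Request:
apply_moves(deltas=[-1,-0.02,0,0,0,0,0,-1,-0.08,0,0,0,0,0,-1,-0.2,0,0,0,0,0,-1,-0.35,0,0.05,0,0,0,-1,-0.4,-0.2,0.2,0,0,0,-1,-0.4,-0.45,0.3,0,0,0,-1,-0.4,-0.7,0.3,0,0,0,-1,-0.4,-0.7,0.3,0,0,0])

```text
time: 11.2
tool_pos: [0.3759, -0.1886, 0.4022]
tool_rot: [0.953, -0.022, 0.301, -0.002]
force: [0.5, 0.2, 1.0]
gripper_width: -0.0002
gripper_force: 0.0
```

```bash
python3 look.py pics/s8.png
```

```text
t 11.2 q [-0.9443 -0.1294  2.047   0.6127  0.9258  0.371 ] tcp [ 0.3759 -0.1886  0.4022] F [0.4844 0.2328 1.0481] w -0.00019660865063699355
ty [-0.0409 -0.999  -0.0181] tz [ 0.5735 -0.0086 -0.8191] tip [ 0.4751 -0.1901  0.2605]
meanF [-0.2617  0.3658 -0.1873]
260.8424621804904 186.91549295774647 13
259.0148536478812 182.09698558322413 13
267.9430992008652 168.1520158625248 84
262.0793220338983 162.9667043314501 67
```

View pics/s8.png

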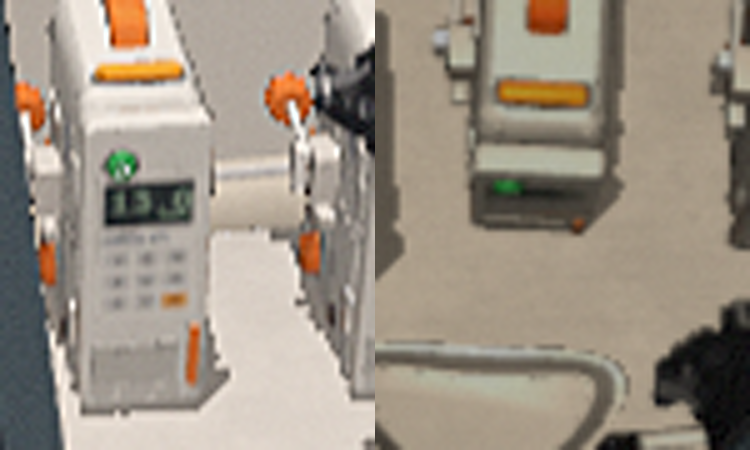

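The door is shut and parallel to the lamp, the key is out, the pump has not moved and the arm is clear.

```bash
python3 -c "
from cell import ctrl;print(ctrl.hand_in())"
```

```text
the job is handed in; nothing more can be done
None
```

I pushed the amber-lamp pump's door shut by its plain edge, then pressed the start key fully in, let it spring out and withdrew; the final pictures show the door shut and the pump unmoved, and the job is handed in (no verdict was returned).

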